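# Find the flip lid that rocks and push it open

## Task

One of the four identical flip lids in the top of the leatherworker's tool chest covers the empty compartment; the other three are packed solid underneath. With closed fingertips, press lightly on the lids near their far edge (the edge away from the robot) until you find the one that rocks, then push its raised near edge up and over until the lid stands upright, and let go of it. Leave the other lids shut, never lean hard on the chest or its lids, and do not shift or pick up the wax, slicker, jar or mallet around it.

Things in the scene. Friction and masses are not known exactly. Their poses are not given: they have to be found in the camera images.
- chest: Fixed wooden tool chest, 120 mm high. Origin at table height under the middle of its row of four lids; x points away from the robot (within 0.2 rad), y left along the row, z up. Box: x -84 to 140, y -222 to 222 mm; whole top flush at z 120. Identical lids 1 to 4, from the robot's right to left, centred at x 0, y -162, -54, 54, 162 mm. x 72 to 140 is a solid ledge where two bystanders stand.
- lid1 (a joint): Angle of lid 1, rad: 0 shut, 1.57 upright, stop 1.9. Axle along chest y through the lid's middle, z 115 mm; only the far half goes down, the near half rises as much. Balanced, stiff axle (0.12 N m, 3 to 4 N at the press point): stays where left. Lid: flat wood, 140 mm long in chest x, 92 wide, 10 thick.
- lid2 (a joint): Angle of lid 2, rad: 0 shut, 1.57 upright, stop 1.9. Axle along chest y through the lid's middle, z 115 mm; only the far half goes down, the near half rises as much. Balanced, stiff axle (0.12 N m, 3 to 4 N at the press point): stays where left. Three lids, different each time, have stock packed to 1.5 mm below them: pressed, they give about 2 mm and stand firm. The fourth swings freely.
- lid3 (a joint): Angle of lid 3, rad: 0 shut, 1.57 upright, stop 1.9. Axle along chest y through the lid's middle, z 115 mm; only the far half goes down, the near half rises as much. Balanced, stiff axle (0.12 N m, 3 to 4 N at the press point): stays where left. Openings are 144 x 96 mm, about 80 mm free depth under the free lid, with 12 mm rails between.
- lid4 (a joint): Angle of lid 4, rad: 0 shut, 1.57 upright, stop 1.9. Axle along chest y through the lid's middle, z 115 mm; only the far half goes down, the near half rises as much. Balanced, stiff axle (0.12 N m, 3 to 4 N at the press point): stays where left. Push the raised edge along its arc (70 mm about the axle): pushed straight ahead, a little-raised edge grips the fingers and jams.
- lid1_press (a point): Point on the top face of lid 1, midway across its width, 50 mm from the axle on the far half (20 mm short of the far edge). Moves with the lid. Where to press.
- lid2_press (a point): Point on the top face of lid 2, midway across its width, 50 mm from the axle on the far half (20 mm short of the far edge). Moves with the lid. Where to press.
- lid3_press (a point): Point on the top face of lid 3, midway across its width, 50 mm from the axle on the far half (20 mm short of the far edge). Moves with the lid. Where to press.
- lid4_press (a point): Point on the top face of lid 4, midway across its width, 50 mm from the axle on the far half (20 mm short of the far edge). Moves with the lid. Where to press.
- wax: Bystander: round cake of wax, 48 mm across, 22 mm high, on the chest's far ledge; origin at the centre of its underside.
- slicker: Bystander: small turned dark-wood edge slicker standing upright, 28 mm across, 40 mm high, on the chest's far ledge; origin at the centre of its underside.
- pot: Bystander: amber jar with black cap, 60 mm across, 75 mm high, on the table to the robot's right of the chest; origin at the centre of its underside.
- mallet: Bystander: wooden mallet lying on the table to the robot's left of the chest, about 205 mm long, head 50 x 85 x 50 mm; origin under the middle of its length.

How it is judged:
By the outcome, as a careful person would: the job done as asked, in the order asked, and still so for the second after the job is handed in, with the robot touching nothing.
It also fails if it takes over 51 s, if anything falls off the work surface, if the arm or the gripper's body presses on something with over 40 N, if the wrist force passes 120 N, or if a joint passes its speed limit or range.

## Robot

A 7-joint arm with a two-finger parallel gripper is mounted at the origin on the work surface. World frame = base frame: x ahead of the robot, y to its left, z up, the work surface at z = 0. Lengths are in m, angles in rad, forces in N, time in s.
With the tool pointing down it reaches from about 0.4 to 0.925 m from the base axis. Payload 4.1 kg.
Tool frame: the origin (TCP) lies where the fingers leave the gripper's body, on its centre line; the fingertips stand 73 mm ahead of it and the grasp point (between the pads) lies 54 mm ahead of it (robot.pinch_z is the distance from the TCP to the grasp point, in m); z points along the fingers, y is the line along which they close (so a half turn about z gives the same grasp; the last joint's range is limited). The gripper opens to 85 mm and grips with 20 to 120 N. Pads are 22 mm wide; open, the fingers measure 114 mm over their backs; the gripper's body (76 mm by 85 mm) begins 54 mm behind the grasp point. The pads swing forward as they close: fully open they stand 13 mm farther back than shut.
Start: joints at [-1.331, 0.398, 0.045, 1.537, -0.019, 1.207, -0.051], TCP at [0.216, 0.613, 0.304] pointing down, gripper open.
Joint ranges: [-2.82, 2.82], [-0.49, 2.23], [-1.37, 1.46], [0, 2.46], [-1.36, 4.5], [0.23, 2], [-2.94, 2.94]. Speed limits (rad/s): [2.57, 2.57, 3.14, 3.14, 3.14, 3.14, 3.14].

## Interface

Orientations are given as [roll, pitch, yaw] about the fixed x, y, z axes, in that order (R = Rz(yaw) Ry(pitch) Rx(roll)).
In Python, from cell import robot, viewer gives the robot as it stands. The module is installed in compiled form; this text tells all that it offers.
- The arm moves only by the tool move_arm, never from a script. Its argument "increments" is a list of rows, each a list of 6 numbers: the shift along the tool's x, y, z in cm, then the turn, a rotation vector about the tool's x, y, z in rad. In form: [[tx, ty, tz, wx, wy, wz], ...]. A call has 1 to 20 rows; each row is the pose to reach, as a shift and turn from the pose commanded when the call began, along the tool's axes at that moment; what a row does not reach only later rows make up. A row lasts 1/10 s, in which the tool goes at most 50 mm and 8.59 degrees, less where a joint would pass 70% of its speed; a pose out of reach is approached as far as the arm can. A call with a gripper value outside its range is refused whole. "fingers" is the finger opening in cm, from 0 to 8.54, set as the call begins (left out, the last holds). The fingers move at their own pace and stop on an object; "grip_force" is the grip in N (left out, the last holds). Time passes only in rows, so rows that repeat a pose let the fingers close. It gives the time, the measured TCP pose, the force, the opening and the grip force at its end, in the units of the state.
- robot.state(): the state, without advancing time (a new reading comes with each control period).
- viewer.capture(name): name is "scene" or "side" or "wrist"; returns the picture (384x512x3 uint8, red, green, blue); there is no depth.
- viewer.calibration(name): a dict with "camera_matrix" (3x3 intrinsics, pixels), "k1" (the pictures are not rectified: a ray, as slopes to the right and down, at radius r is drawn at 1 + k1 r^2 times it, then the intrinsics apply), "R" (3x3) and "t" (3): a world point X has camera coordinates R X + t. Camera axes: x right, y down, z forward; pixel columns grow to the right and rows downward; lengths in m; the calibration is good to about 2 mm. A picture is of the moment at which its call begins: read the wrist's pose just before it. calibration takes no time and is no camera call; for the wrist camera it gives the pose at the moment of the call.
- robot.hand_in(): hands the job in; it is judged then, once.
The state is a dict: "time": time; "joint_positions": joint angles; "dq": joint speeds; "joint_efforts": joint torques, N m; "tcp_pos": TCP position; "tool_rot": TCP orientation; "wrist_force": force on the tool from outside, world axes, zero at the start; "ft_torque": the same for the moment, N m; "gripper_width": opening from 0.0 (shut) to 1.0 (fully open); "grip_force": force on a finger pad.
Only numpy, scipy, OpenCV 4.12 (cv2) and the standard library are available. Lean on these libraries where they do the work, as an engineer would, in place of code of your own. Each camera call takes 0.05 s, during which the arm holds its last target. There are 200 camera calls.

## Working session

There is one attempt and no reset: what is moved stays moved. The work goes in short steps, Python scripts to look and compute and a tool call to move; the robot and the scene stay as the last step left them, time stands still between calls to the robot, and variables do not carry over. Pictures are saved under pics/ and viewed, at most 10 in all, crops included, and the job is handed in when it is done.

Besides the shell and the picture viewer there is one more tool, called after "Request:" as name(argument=value, ...) on one line, values as JSON. move_arm: Moves the arm, as the interface text tells. Its arguments: {"type":"object","properties":{"increments":{"type":"array","items":{"type":"array","items":{"type":"number"}}},"fingers":{"type":"number"},"grip_force":{"type":"number"}},"required":["increments"]}

```bash
mkdir -p pics; python3 - <<'E'
from cell import robot, viewer
import cv2
s=robot.state();print(s['time'],s['tcp_pos'],s['tool_rot'],s['wrist_force'])
for n in ("scene","side"):
    cv2.imwrite(f"pics/{n}0.png",viewer.capture(n)[:,:,::-1])
    c=viewer.calibration(n);print(n,c['k1'],c['R'],c['t'],c['camera_matrix'])
E
```

```text
0.0 [0.21582217 0.61260272 0.30283957] [-3.13961767e+00  1.04890830e-04  2.80293373e+00] [ 0.43954766  0.62576492 -0.00588216]
scene -0.06065366292171571 [[-0.00570885  0.99995978 -0.00691747]
 [ 0.85487988  0.00129148 -0.51882437]
 [-0.51879456 -0.0088755  -0.85485287]] [-0.02725952 -0.4587818   1.31122537] [[384.27669218   0.         256.42727318]
 [  0.         384.27669218 185.23494082]
 [  0.           0.           1.        ]]
side -0.025766601276674166 [[ 0.8127871  -0.58255028  0.0035071 ]
 [-0.4157268  -0.58422755 -0.69702898]
 [ 0.40810337  0.56507816 -0.71703438]] [-0.44506724  0.35677401  1.06787113] [[450.13897413   0.         251.05665907]
 [  0.         450.13897413 193.21613299]
 [  0.           0.           1.        ]]
```

View pics/scene0.png

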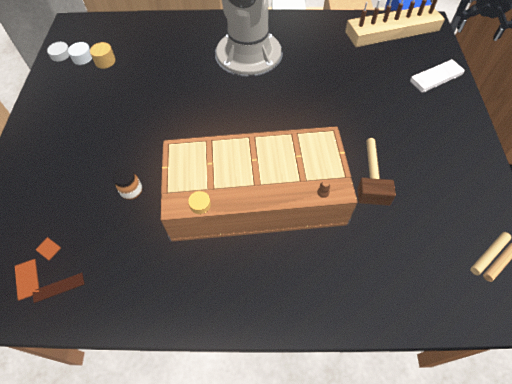

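View pics/side0.png

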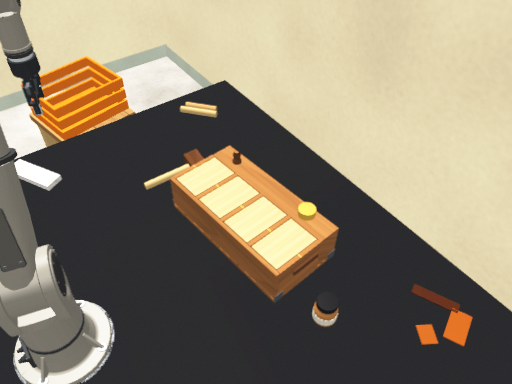

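The scene view has the robot at the top: lids 1 to 4 run left to right (about px 187, 232, 277, 321 at row ~160), with the wax at (199,202) and the slicker at (324,188) on the far ledge. The side view shows the same four pale lids.

```bash
cat > h.py <<'E'
import numpy as np, cv2
from cell import robot, viewer
def ray(c,uv,z):
    K=c['camera_matrix'];uv=np.asarray(uv,float).reshape(-1,1,2)
    d=cv2.undistortPoints(uv,K,np.array([c['k1'],0,0,0,0.]))[:,0]
    R,t=c['R'],c['t'];o=-R.T@t;w=np.c_[d,np.ones(len(d))]@R
    return o+w*((z-o[2])/w[:,2])[:,None]
E
python3 - <<'E'
from h import *
for n in ("scene","side"):
    im=cv2.imread(f"pics/{n}0.png");hsv=cv2.cvtColor(im,cv2.COLOR_BGR2HSV);c=viewer.calibration(n)
    m=cv2.inRange(hsv,(15,40,170),(32,140,255));m=cv2.morphologyEx(m,cv2.MORPH_OPEN,np.ones((3,3)))
    P=[]
    for k in cv2.findContours(m,0,2)[0]:
        if cv2.contourArea(k)<900: continue
        w=ray(c,k.astype(float),.12)[:,:2].astype(np.float32)*1000
        (ce,sz,a)=cv2.minAreaRect(w);M=cv2.moments(w.reshape(-1,1,2));P.append([M['m10']/M['m00'],M['m01']/M['m00']]);print(n,np.round(P[-1]),np.round(ce),np.round(sz),round(a,1))
    P=np.array(sorted(P,key=lambda p:p[1]))
    if len(P)==4:
        f=np.polyfit(P[:,1],P[:,0],1);print('centre',P.mean(0),'yaw',-np.arctan(f[0]),np.diff(P,axis=0))
E
```

```text
scene [ 569. -130.] [ 584. -131.] [205.  95.] 8.1
scene [543. -29.] [542. -28.] [143.  92.] 6.0
scene [532.  79.] [531.  79.] [143.  93.] 5.8
scene [521. 186.] [520. 187.] [142.  95.] 5.6
scene [ 13. 477.] [  6. 476.] [128. 332.] 17.0
side [ 551. -135.] [ 551. -135.] [143.  95.] 5.7
side [540. -28.] [540. -28.] [143.  95.] 5.9
side [529.  80.] [529.  80.] [143.  95.] 5.8
side [518. 188.] [518. 188.] [143.  96.] 5.5
side [1230.  572.] [933. 385.] [1679. 2388.] 55.0
```

Both views agree: the chest origin is near (0.535, 0.026), yaw about 0.102, and the lid sizes come out right. I'm moving above the lid 4 press point (0.568, 0.193) with fingers shut.

Request:
move_arm(increments=[[-4, -2.3, 0, 0, 0, -0.04], [-8, -4.7, 0, 0, 0, -0.08], [-12, -7, 0, 0, 0, -0.12], [-16, -9.4, 0, 0, 0, -0.16], [-20, -11.8, 0, 0, 0, -0.2], [-24, -14.2, 0, 0, 0, -0.24], [-28, -16.6, 1, 0, 0, -0.28], [-32, -19, 2, 0, 0, -0.32], [-36, -21.3, 3.5, 0, 0, -0.36], [-40, -23.7, 5, 0, 0, -0.4], [-44, -26.1, 6.5, 0, 0, -0.44], [-47.1, -27.9, 8, 0, 0, -0.44], [-47.1, -27.9, 8.8, 0, 0, -0.44], [-47.1, -27.9, 8.8, 0, 0, -0.44], [-47.1, -27.9, 8.8, 0, 0, -0.44]], fingers=0)

```text
time: 1.6
tcp_pos: [0.5667, 0.195, 0.2157]
tool_rot: [3.141, -0.001, -3.038]
wrist_force: [0.7, 0.6, 0.6]
gripper_width: -0.001
grip_force: 0.0
```

Request:
move_arm(increments=[[0, 0, 1.2, 0, 0, 0], [0, 0, 2.0, 0, 0, 0], [0, 0, 2.1, 0, 0, 0], [0, 0, 2.2, 0, 0, 0], [0, 0, 2.3, 0, 0, 0], [0, 0, 2.4, 0, 0, 0], [0, 0, 2.4, 0, 0, 0]])

```text
time: 2.3
tcp_pos: [0.5678, 0.1936, 0.1923]
tool_rot: [3.141, 0.001, -3.04]
wrist_force: [-0.6, -1.1, 1.1]
gripper_width: 0.001
grip_force: 0.7
```

Request:
move_arm(increments=[[0, 0, 0.1, 0, 0, 0], [0, 0, 0.2, 0, 0, 0], [0, 0, 0.2, 0, 0, 0]])

```text
time: 2.6
tcp_pos: [0.5679, 0.1936, 0.1902]
tool_rot: [3.141, 0.001, -3.04]
wrist_force: [0.3, -0.2, 2.1]
gripper_width: -0.0
grip_force: 1.3
```

Request:
move_arm(increments=[[0, 0, 0.1, 0, 0, 0], [0, 0, 0.2, 0, 0, 0], [0, 0, 0.2, 0, 0, 0]])

```text
time: 2.9
tcp_pos: [0.5679, 0.1936, 0.188]
tool_rot: [3.141, 0.001, -3.04]
wrist_force: [0.5, -0.6, 2.3]
gripper_width: 0.002
grip_force: 1.1
```

Request:
move_arm(increments=[[0, 0, 0.1, 0, 0, 0], [0, 0, 0.2, 0, 0, 0], [0, 0, 0.3, 0, 0, 0], [0, 0, 0.3, 0, 0, 0]])

```text
time: 3.3
tcp_pos: [0.5678, 0.1936, 0.1849]
tool_rot: [3.141, 0.001, -3.04]
wrist_force: [1.8, 0.8, 1.5]
gripper_width: -0.001
grip_force: 1.1
```

```bash
python3 - <<'E'
from h import *
a=viewer.capture("side")[:,:,::-1];b=viewer.capture("scene")[:,:,::-1]
cv2.imwrite("pics/c1.png",np.hstack([cv2.resize(a[120:300,150:350],None,fx=2,fy=2),cv2.resize(b[110:250,250:370],(309,360))]))
E
```

```text
(no output)
```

View pics/c1.png

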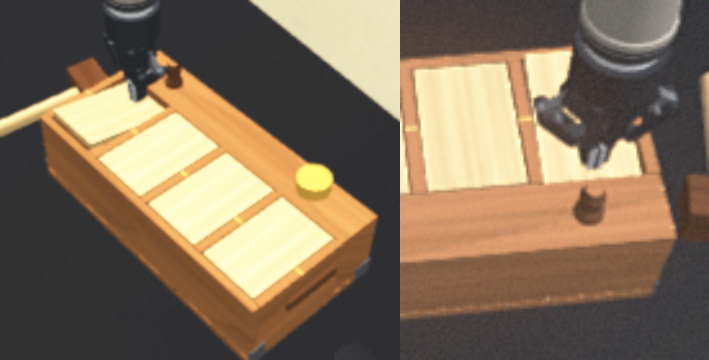

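Lid 4 rocks: its near edge (left corner near (95,140) in the crop) stands proud of the chest while the others lie flush. I'm pressing it further and drawing inward, so that the gripper body stays clear of the slicker.

Request:
move_arm(increments=[[0.2, 0, 0.3, 0, 0, 0], [0.3, 0, 0.6, 0, 0, 0], [0.5, 0, 0.9, 0, 0, 0], [0.7, 0, 1.2, 0, 0, 0], [0.9, 0, 1.5, 0, 0, 0], [1.1, 0, 1.7, 0, 0, 0], [1.3, 0, 1.7, 0, 0, 0], [1.3, 0, 1.7, 0, 0, 0]])

```text
time: 4.2
tcp_pos: [0.5541, 0.192, 0.1677]
tool_rot: [-3.141, -0.001, -3.04]
wrist_force: [3.0, -0.0, 0.4]
gripper_width: -0.004
grip_force: 1.6
```

Request:
move_arm(increments=[[0, 0, -2, 0, 0, 0], [0, 0, -5, 0, 0, 0], [0, 0, -9, 0, 0, 0], [0, 0, -12, 0, 0, 0], [3, 0, -12, 0, 0, 0], [6, 0, -12, 0, 0, 0], [9, 0, -12, 0, 0, 0], [12.6, 0, -12, 0, 0, 0], [12.6, 0, -12, 0, 0, 0], [12.6, 0, -9, 0, 0, 0], [12.6, 0, -6, 0, 0, 0], [12.6, 0, -4, 0, 0, 0], [12.6, 0, -4, 0, 0, 0]])

```text
time: 5.5
tcp_pos: [0.426, 0.178, 0.2046]
tool_rot: [-3.138, -0.01, -3.04]
wrist_force: [0.7, 0.4, 0.6]
gripper_width: 0.001
grip_force: 0.0
```

```bash
python3 - <<'E'
from h import *
a=viewer.capture("side")[:,:,::-1];b=viewer.capture("scene")[:,:,::-1]
cv2.imwrite("pics/c2.png",np.hstack([cv2.resize(a[120:300,150:350],None,fx=2,fy=2),cv2.resize(b[90:230,250:370],(309,360))]))
s=robot.state();print(s['time'],s['tcp_pos'],s['wrist_force'])
E
```

```text
5.6 [0.42858911 0.17914088 0.20761726] [-0.36551588  0.63834694 -0.17078529]
```

View pics/c2.png

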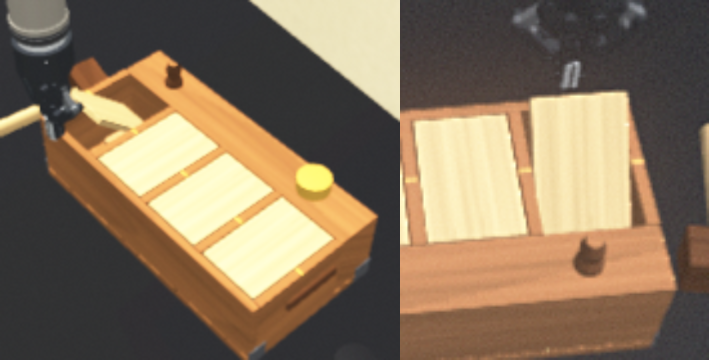

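Lid 4 is well raised and the finger stands just in front of its edge. Now I push forward and up along the arc.

Request:
move_arm(increments=[[-1, 0, 0, 0, 0, 0], [-2, 0, 0, 0, 0, 0], [-2.5, 0, -0.1, 0, 0, 0], [-3, 0, -0.4, 0, 0, 0], [-3.5, 0, -0.8, 0, 0, 0], [-4, 0, -1.1, 0, 0, 0], [-4.5, 0, -1.4, 0, 0, 0], [-5, 0, -1.6, 0, 0, 0], [-5.5, 0, -1.8, 0, 0, 0], [-6, 0, -1.9, 0, 0, 0], [-6.5, 0, -2, 0, 0, 0], [-6.8, 0, -2, 0, 0, 0], [-6.8, 0, -2, 0, 0, 0]])

```text
time: 6.9
tcp_pos: [0.4978, 0.1862, 0.2279]
tool_rot: [-3.142, 0.001, -3.041]
wrist_force: [0.6, -0.5, 0.5]
gripper_width: 0.001
grip_force: 0.0
```

```bash
python3 - <<'E'
from h import *
a=viewer.capture("side")[:,:,::-1];b=viewer.capture("scene")[:,:,::-1]
cv2.imwrite("pics/c3.png",np.hstack([cv2.resize(a[120:300,150:350],None,fx=2,fy=2),cv2.resize(b[90:230,250:370],(309,360))]))
E
```

```text
(no output)
```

View pics/c3.png

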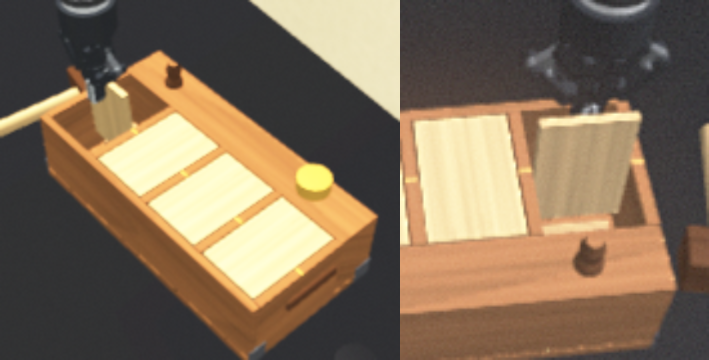

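Lid 4 stands nearly upright, with its top edge in the scene crop running from (540,127) to (639,115). I'll measure its angle.

```bash
python3 - <<'E'
from h import *
c=viewer.calibration("scene");L=np.array([.5185,.1875]);ex=np.array([.9948,.1016])
for uv in [(250+140/2.575,90+122/2.571),(250+239/2.575,90+114/2.571),(250+140/2.575,90+127/2.571),(250+239/2.575,90+116/2.571)]:
    print([round(float((ray(c,[uv],.185)[0,:2]-L)@ex)*1000,1), round(float((ray(c,[uv],.185)[0,:2]-L)@[-.1016,.9948])*1000,1)])
im=viewer.capture("scene")[:,:,::-1]
cv2.imwrite("pics/c4.png",cv2.resize(im[115:195,295:355],None,fx=7,fy=7,interpolation=cv2.INTER_CUBIC))
E
```

```text
[-3.0, -45.7]
[-3.2, 44.5]
[2.6, -46.6]
[-1.0, 44.1]
```

View pics/c4.png

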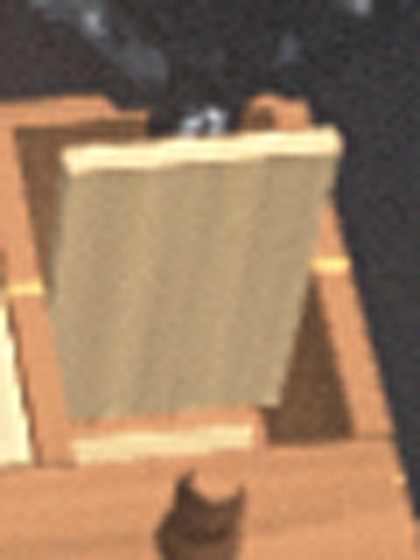

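The edge's mid-line sits 1 to 4 mm short of upright (about 1.52 rad). I'll nudge it 2 mm, back off along the same line, then rise clear.

Request:
move_arm(increments=[[-0.1, 0, 0, 0, 0, 0], [-0.2, 0, 0, 0, 0, 0], [-0.2, 0, 0, 0, 0, 0], [0.5, 0, 0, 0, 0, 0], [2, 0, 0, 0, 0, 0], [4, 0, 0, 0, 0, 0], [6, 0, -1, 0, 0, 0], [6, 0, -5, 0, 0, 0], [6, 0, -9, 0, 0, 0], [6, 0, -9, 0, 0, 0]])

```text
time: 8.05
tcp_pos: [0.4396, 0.1814, 0.3235]
tool_rot: [3.136, 0.011, -3.04]
wrist_force: [0.2, 0.3, 0.4]
gripper_width: -0.004
grip_force: 0.0
```

```bash
python3 - <<'E'
from h import *
im=viewer.capture("scene")[:,:,::-1];a=viewer.capture("side")[:,:,::-1]
cv2.imwrite("pics/c5.png",np.hstack([cv2.resize(im[115:195,295:355],(420,560),interpolation=cv2.INTER_CUBIC),cv2.resize(a[120:300,150:270],(373,560))]))
E
```

```text
(no output)
```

View pics/c5.png

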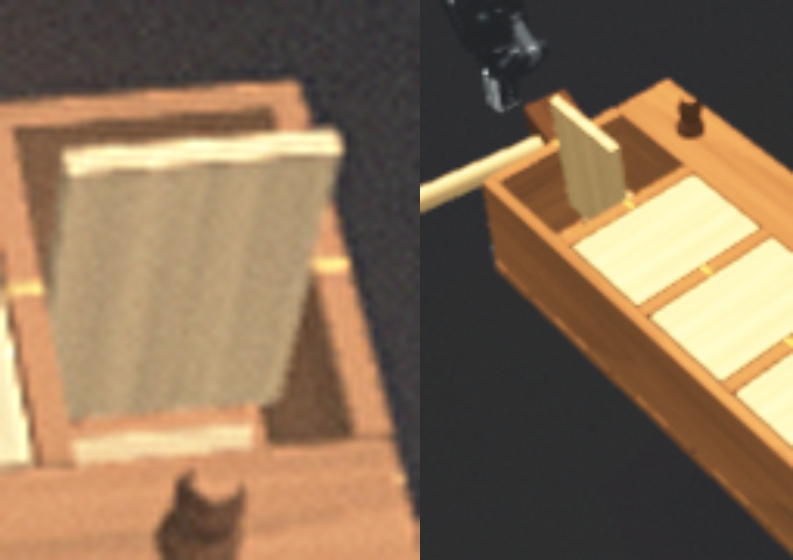

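Lid 4 stands upright (top edge at crop rows ~150–170), the gripper is clear, the other lids are shut and the slicker hasn't moved.

```bash
python3 -c "
from cell import robot
print(robot.hand_in())"
```

```text
the job is handed in; nothing more can be done
None
```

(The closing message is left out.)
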